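# Find the hidden catch of the power pack's battery hatch

## Task

Open the battery hatch of the dark power pack for the floodlight: its release is concealed as one of the four identical amber discs set flush in the top, and only that one gives when pressed. Feel across the discs with a closed hand, trying one after another, until you find the one that gives, press it all the way down so that the grey hatch pops up, and then take the hand away. Do not touch the hatch itself, and leave the bottles, mug, jar, tin and pepper pot where they stand: nothing is to be picked up.

Things in the scene. Friction and masses are not known exactly. Their poses are not given: they have to be found in the camera images.
- pack: dark grey power pack, a closed box 250 mm along its x, 440 mm along its y, 130 mm high, fixed to the table. Origin at the centre of its underside; its x axis points across it towards the hatch side (away from the robot), z up. In its flat top four amber discs lie in a row along its y, and behind them the hatch
- row (a point): middle of the row of four discs (between the two inner ones), level with their faces, 128 mm above the table and 2 mm below the pack's top; axes as the pack's. Disc centres at y = -112.5, -37.5, 37.5 and 112.5 mm from it. Each disc is 56 mm across in a 58 mm hole: press near its middle, fingers closed. Three are rigid dummies; which is the release changes every run and cannot be seen
- hatch (a joint): opening angle of the battery hatch in rad: 0 closed and flush, 0.455 fully popped up. Driven by the release disc, which slides straight down 7 mm under about 4 N and then stops solidly; 65 rad per m of its travel. Disc and hatch stay where they are pushed (no return spring)
- hatch_mid (a point): centre of the upper face of the hatch's grey leaf (94 mm along x, 200 mm along y, 5 mm thick), flush in the pack's top behind the row of discs, 61 mm to +x of the pack's centre when closed; it swings about its edge next to the discs (48 mm to -x of this point), its far (+x) edge rising some 40 mm
- milk: white plastic milk bottle, 84 mm across, 190 mm tall, standing on the table to the left of the pack; origin at the centre of its underside; bystander, to be left alone
- sauce: red sauce bottle, 56 mm across, 170 mm tall, on the table to the right of the pack; origin at the centre of its underside; bystander, to be left alone
- coffee: brass-coloured coffee tin with a black band, 84 mm across, 120 mm tall, on the table to the right of the pack; origin at the centre of its underside; bystander, to be left alone
- mug: blue mug, 80 mm across plus its handle, 90 mm tall, on the table to the right of the pack; origin at the centre of its underside; bystander, to be left alone
- pepper: small steel pepper pot, 36 mm across, 44 mm tall, standing on the pack's top near its left (+y) end, at about [-0.05, 0.192] m in the pack's frame; origin at the centre of its underside; bystander, to be left alone
- jam: amber jam jar with a white lid, 68 mm across, 85 mm tall, on the table to the left of the pack; origin at the centre of its underside; bystander, to be left alone

How it is judged:
By the outcome, as a careful person would: the job done as asked, in the order asked, and still so for the second after the job is handed in, with the robot touching nothing.
It also fails if it takes over 40 s, if anything falls off the work surface, if the arm or the gripper's body presses on something with over 40 N, if the wrist force passes 120 N, or if a joint passes its speed limit or range.

## Robot

A 6-joint arm with a two-finger parallel gripper is mounted at the origin on the work surface. World frame = base frame: x ahead of the robot, y to its left, z up, the work surface at z = 0. Lengths are in m, angles in rad, forces in N, time in s.
With the tool pointing down it reaches from about 0.275 to 0.75 m from the base axis. Payload 10.2 kg.
Tool frame: the origin (TCP) lies midway between the tips of the shut fingers; the grasp point (between the pads) lies 19 mm behind it (env.hold_point_z is the distance from the TCP to the grasp point, in m); z points along the fingers, y is the line along which they close (so a half turn about z gives the same grasp; the last joint's range is limited). The gripper opens to 85 mm and grips with 20 to 120 N. Pads are 22 mm wide; open, the fingers measure 114 mm over their backs; the gripper's body (76 mm by 85 mm) begins 54 mm behind the grasp point. The pads swing forward as they close: fully open they stand 13 mm farther back than shut.
Start: joints at [1.094, 0.313, 1.498, -0, 1.331, -0.223], TCP at [0.132, 0.508, 0.231] pointing down, gripper open.
Joint ranges: [-2.94, 2.94], [-0.97, 2.17], [0.19, 2.56], [-1.23, 4.37], [0.02, 3.11], [-2.88, 2.88]. Speed limits (rad/s): [2.39, 2.39, 3.01, 3.14, 3.14, 3.14].

## Interface

Orientations are given as a unit quaternion [x, y, z, w].
In Python, from bench import env, kinematics, monitor, eyes, job gives the robot as it stands. The module is installed in compiled form; this text tells all that it offers. Calls block until the motion is done:
- env.reach(position, orientation): joint-space move of the TCP to a pose.
- env.movel(position, velocity=0.15, frame=None, guard=None): straight line of the TCP; frame=None keeps the orientation; velocity is the mean speed in m/s. With guard (N) it stops when the force on the tool has changed by that much, and returns True; else False.
- env.set_joints(angles): joint-space move.
- env.release() and env.close_gripper(effort=None): open the fingers fully, or close them until they stop; effort is the grip in N (None keeps the last).
- env.hold(seconds).
- kinematics.ik(position, orientation): joint angles nearest the present ones, or None.
- monitor.sense(): the state.
- eyes.grab_frame(name): name is "scene" or "top" or "wrist"; returns a dict with "frame" (400x640x3 uint8, red, green, blue), "mtx" (3x3 intrinsics, pixels), "k1" (the pictures are not rectified: a ray, as slopes to the right and down, at radius r is drawn at 1 + k1 r^2 times it, then the intrinsics apply), "view" (4x4, takes a point from world to camera coordinates). Camera axes: x right, y down, z forward; pixel columns grow to the right and rows downward; lengths in m; the calibration is good to about 2 mm. A picture is of the moment at which its call begins. There is no depth.
A pose or a line that the arm cannot do raises env.MotionError and nothing moves.
- job.hand_in(): hands the job in; it is judged then, once.
The state is a dict: "clock": time; "joints": joint angles; "qvel": joint speeds; "joint_efforts": joint torques, N m; "position": TCP position; "ee_rot": TCP orientation; "contact_force": force on the tool from outside, world axes, zero at the start; "ft_torque": the same for the moment, N m; "finger_gap": opening from 0.0 (shut) to 1.0 (fully open); "gripper_force": force on a finger pad.
Only numpy, scipy, OpenCV 4.12 (cv2) and the standard library are available. Lean on these libraries where they do the work, as an engineer would, in place of code of your own. Each camera call takes 0.05 s, during which the arm holds its last target. There are 200 camera calls.

## Working session

There is one attempt and no reset: what is moved stays moved. The work goes in short steps, each a Python script; the robot and the scene stay as the last script left them, time stands still between calls to the robot, and variables do not carry over. Pictures are saved under pics/ and viewed, at most 10 in all, crops included, and the job is handed in when it is done.

```bash
mkdir -p pics; python3 - <<'E'
from bench import env,monitor,eyes
import cv2,numpy as np
for n in("scene","top"):
    d=eyes.grab_frame(n); cv2.imwrite(f"pics/{n}0.png",d["frame"][:,:,::-1]); np.savez(f"{n}0.npz",**d)
    print(n,d["mtx"].tolist(),d["k1"],np.round(d["view"],3).tolist())
s=monitor.sense();print(s["clock"],s["ee_rot"],s["contact_force"])
E
```

```text
scene [[421.0812923164744, 0.0, 320.7999490551502], [0.0, 421.0812923164744, 204.47518246226372], [0.0, 0.0, 1.0]] -0.07404286844998643 [[-0.93, 0.367, 0.007, 0.473], [0.302, 0.775, -0.555, -0.082], [-0.209, -0.514, -0.832, 1.196], [0.0, 0.0, 0.0, 1.0]]
top [[387.4813712183769, 0.0, 325.12641182673224], [0.0, 387.4813712183769, 202.58261664748952], [0.0, 0.0, 1.0]] -0.031451383588796 [[-0.023, -1.0, -0.018, 0.037], [-0.994, 0.025, -0.109, 0.512], [0.109, 0.015, -0.994, 1.227], [0.0, 0.0, 0.0, 1.0]]
0.1 [ 1.26557455e-01  9.91959110e-01 -5.41278224e-04 -2.02146691e-04] [ 0.13758744 -0.96070042 -0.10457982]
```

View pics/top0.png

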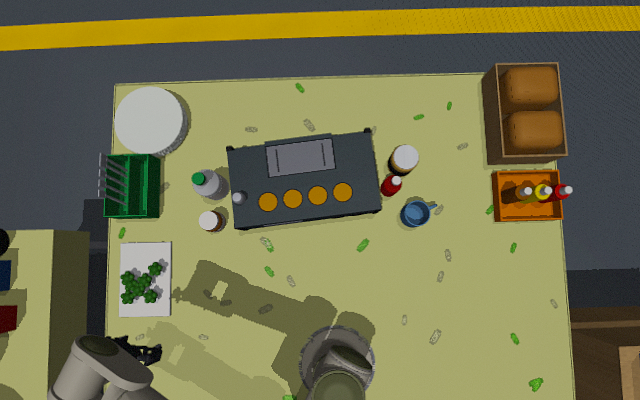

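View pics/scene0.png

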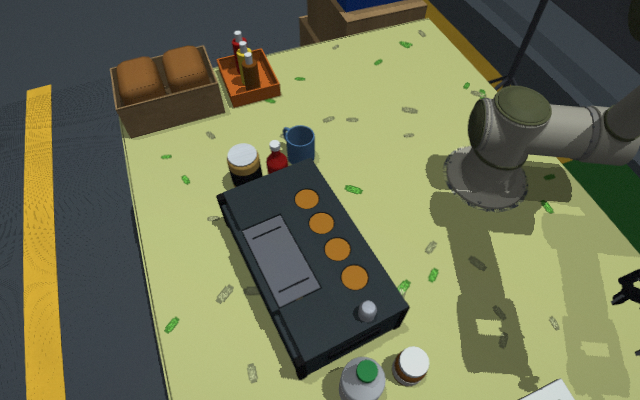

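The top view shows four amber discs at about (268,202), (293,199), (318,195) and (343,192), with the hatch behind them at (300,157). The pepper pot is at (239,197) and the milk bottle at (207,184). In the scene view the discs are at (307,199), (321,223), (338,249) and (355,278).

```bash
cat > loc.py <<'E'
import cv2,numpy as np
def ray(d,uv,z):
    k=float(d["k1"]);K=d["mtx"];V=d["view"]
    n=cv2.undistortPoints(np.array(uv,float).reshape(-1,1,2),K,np.array([k,0,0,0,0.]))[:,0]
    r=np.c_[n,np.ones(len(n))]@V[:3,:3]; c=-V[:3,:3].T@V[:3,3]
    return c+r*((z-c[2])/r[:,2])[:,None]
def discs(d,roi):
    h=cv2.cvtColor(d["frame"],cv2.COLOR_RGB2HSV); m=cv2.inRange(h,(10,150,100),(25,255,255))
    k=np.zeros_like(m);x0,y0,x1,y1=roi;k[y0:y1,x0:x1]=m[y0:y1,x0:x1]
    _,_,st,c=cv2.connectedComponentsWithStats(k)
    i=[j for j in range(1,len(c)) if st[j,4]>100]; return c[i],st[i,4]
E
python3 - <<'E'
from loc import *
P=[]
for n,roi in(("top",(250,170,365,220)),("scene",(285,180,380,300))):
    d=dict(np.load(n+"0.npz")); c,a=discs(d,roi); p=ray(d,c,.128); p=p[np.argsort(p[:,1])]
    print(n,c.round(1).tolist(),a,p.round(4).tolist(),np.linalg.norm(np.diff(p,axis=0),axis=1)); P.append(p)
p=sum(P)/2; v=p[3]-p[0]; v/=np.linalg.norm(v); print(p.mean(0),v,np.arctan2(-v[0],v[1]))
E
```

```text
top [[342.2, 191.7], [317.3, 195.0], [292.2, 198.3], [267.6, 201.5]] [275 275 274 274] [[0.5335, -0.029, 0.128], [0.5253, 0.0457, 0.128], [0.5174, 0.1206, 0.128], [0.5095, 0.1945, 0.128]] [0.07513553 0.0754084  0.07431626]
scene [[306.2, 198.8], [321.0, 222.9], [337.0, 249.0], [354.2, 277.3]] [356 403 450 502] [[0.535, -0.0284, 0.128], [0.5269, 0.046, 0.128], [0.5188, 0.1207, 0.128], [0.5109, 0.1955, 0.128]] [0.07478076 0.07519599 0.0752333 ]
[0.52216755 0.08320397 0.128     ] [-0.10660922  0.994301    0.        ] 0.10681220604524498
```

```bash
python3 - <<'E'
from bench import env,monitor,eyes
import cv2,numpy as np
m=np.array([.5222,.0832]);v=np.array([-.1066,.9943]);a=.1068/2
q=[-np.sin(a),np.cos(a),0,0]
env.close_gripper()
p=monitor.sense()["position"]; env.movel([p[0],p[1],.29],.2)
D=lambda y,z:[*(m+v*y),z]
env.reach(D(.1125,.28),q)
s=monitor.sense();print(s["clock"],s["position"],s["finger_gap"])
env.movel(D(.1125,.15),.15)
for y in(.1125,.0375,-.0375,-.1125):
    env.movel(D(y,.150),.15); env.movel(D(y,.137),.08); env.hold(.1)
    hit=env.movel(D(y,.114),.02,guard=12); s=monitor.sense()
    print(y,hit,s["position"].round(4),np.round(s["contact_force"],1),s["clock"])
    if s["position"][2]<.124 :
        env.hold(.2);print("gives",monitor.sense()["position"],monitor.sense()["contact_force"]);break
    env.movel(D(y,.150),.1)
d=eyes.grab_frame("scene");cv2.imwrite("pics/s1.png",d["frame"][:,:,::-1])
E
```

```text
3.0917 [0.50985794 0.19574056 0.27994331] 0.003863188702107656
0.1125 True [0.5105 0.1951 0.1211] [-0.5  0.7  4.7] 5.575
gives [0.51052395 0.19511889 0.12105495] [-0.38352366 -0.52262805  4.91144926]
```

View pics/s1.png

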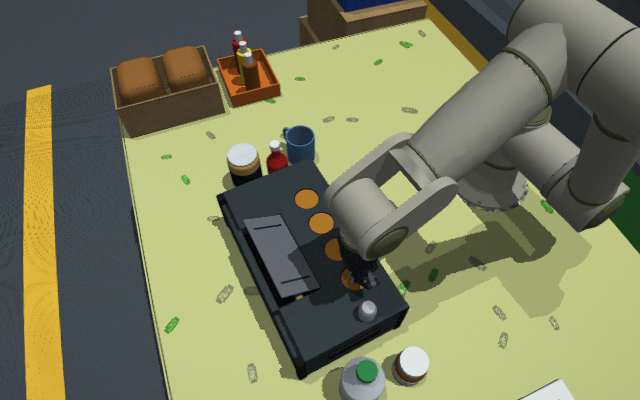

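The picture shows the hatch up (around (280,255)) and the fingers on the left disc (352,278), which gave on the first try. I'll press once more, more firmly, to be sure it's against the stop, then withdraw.

```bash
python3 - <<'E'
from bench import env,monitor,eyes
import cv2,numpy as np
p=monitor.sense()["position"]
print(env.movel([p[0],p[1],.112],.02,guard=20)); s=monitor.sense();print(s["position"],s["contact_force"])
env.hold(.2);print(monitor.sense()["position"])
env.movel([p[0],p[1],.29],.12)
env.reach([.30,.40,.30],s["ee_rot"]); env.hold(.3)
s=monitor.sense();print(s["clock"],s["position"],s["contact_force"])
a=[eyes.grab_frame(n)["frame"][:,:,::-1] for n in("scene","top")]
cv2.imwrite("pics/s2.png",np.hstack([a[0][100:,120:520],a[1][100:,150:550]]))
E
```

```text
True
[0.51073965 0.19519041 0.12104227] [-1.60606893 -0.5986665   5.97751858]
[0.5107557  0.19517662 0.12106044]
9.2583 [0.30051119 0.39969543 0.29986969] [ 0.14474067 -0.03069903 -0.08093377]
```

View pics/s2.png

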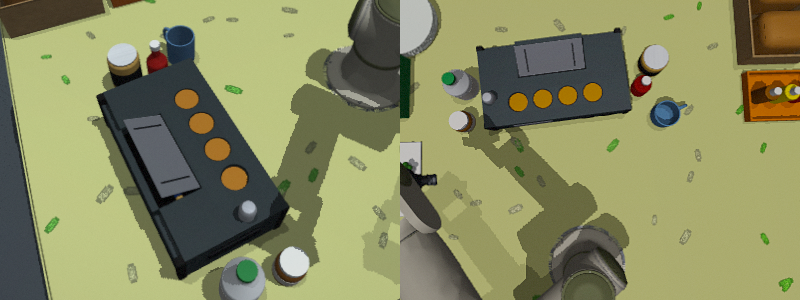

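The hatch is raised (crop (160,155) on the left, (550,57) on the right), the left disc is sunk, and the other objects look unmoved. The second press met a solid stop at the same height.

```bash
python3 -c "
from bench import job
print(job.hand_in())"
```

```text
the job is handed in; nothing more can be done
None
```

The release was the leftmost (+y) disc, the first one tried; I pressed it about 7 mm down to its solid stop, the hatch popped up, the hand was withdrawn clear of everything, and the job is handed in (about 9 s on the robot's clock).

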